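# Unclip the chisel crate and lay its lid on the board

## Task

Open the carver's chisel crate: at each end pull the orange tab up against its springs, flip the bail outwards off the lid and let it drop open, then lift the lid off level by its wooden handle and set it down, not dropped, flat and right way up in the middle of the bare plywood board, squared up with it. Do not tip or drag the crate, and leave the mallet, plaster cast and brush where they are.

Things in the scene. Friction and masses are not known exactly. Their poses are not given: they have to be found in the camera images.
- crate: Green steel crate, 150 mm (its x) by 200 mm (its y) by 130 mm high, about 3 kg with its chisels, loose on the bench. Origin: centre of the underside; z up. A bail clip is at the middle of each 150 mm end: clip a at +y, clip b at -y. The crate slides if pushed with over about 15 N; an end lifts if pulled up with over about 13 N.
- lid: Green steel lid, about 0.4 kg, plate 156 by 202 by 5 mm. Origin: centre of the lower edge of its 12 mm skirt, which drops inside the crate about 2 mm clear. Plate top 17 mm above the origin; shut, the origin is 118 mm above the crate's. Axes as the crate's. A 34 mm wide tongue at each end reaches 117 mm from the centre, with a bead across it 109 to 115 mm out, 6 mm high.
- lid_grip (a point): Middle of the lid's wooden handle bar, 57 mm above the lid's origin. The bar is 90 mm long (lid's y), 18 mm wide (lid's x), 16 mm deep, its underside 32 mm above the plate, on two posts of 10 mm diameter 34 mm either side of the middle.
- clip_a_tab (a point): Grip point in the orange thumb tab of clip a. The tab is 30 mm wide (crate's x), 10 mm thick (crate's y) and stands from 19 mm below to 12 mm above this point. Axes: z along the bail away from its pivot, y outwards from the crate (as shut). Shut, the point is 166 mm above the bench, straight above the pivot and 31 mm above the lid's plate.
- clip_b_tab (a point): The same for clip b at the crate's -y end; its y axis points out from the crate at that end.
- clip_a_pivot (a point): Hinge of clip a, on the crate: 110 mm from its centre along +y, 90 mm above the bench; hinge axis along the crate's x; axes as the crate's. The wire bail runs 76 mm from here to the tab's grip point; just below the tab a steel strap, 58 mm wide, 16 mm deep, lies on the bead of the lid's tongue, its turned-down lip hooked 4.5 mm down behind the bead's inner side.
- clip_b_pivot (a point): The same for clip b, 110 mm from the crate's centre along -y.
- clip_a (a joint): Swing of bail a, rad: 0 shut, upright; grows outwards and down to the stop at 2.4, dropped open. Coil springs draw the bail to its pivot: 4 N shut, 0.4 N more per mm drawn out. Drawn out 6 mm its lip clears the bead and it can swing; at 11 mm is a hard stop, past which the crate lifts. Off the bead and leaning over 0.3 rad it falls open when let go.
- clip_b (a joint): The same for bail b.
- board: Bare plywood board, fixed on the bench, 190 mm (its x) by 260 mm (its y), 18 mm thick; origin at the centre of its underside, z up.
- board_top (a point): Centre of the board's upper face; axes as the board's.
- mallet: Carver's mallet stood on its iron head, 60 mm across and 182 mm tall with its wooden handle; origin at the centre of its foot. A bystander.
- cast: White plaster cast of a rosette, 62 by 80 mm, 31 mm high, lying on the bench; origin at the centre of its underside. A bystander.
- brush: Dusting brush lying on the bench; origin at the centre of its underside. A bystander.
Mind the look-alikes: they are no part of the job. Of the things that look like the crate, the largest one is meant.

How it is judged:
On the way, in this order (a step that is already met when the one before it is completed fails the run):
1. one bail is flipped off and dropped open, the lid still shut (value of joint any of clip_a, clip_b above 1.7 rad and z of lid in the frame of crate below 0.125 m), for 0.1 s.
2. both bails are dropped open, the lid still shut (value of joint each of clip_a, clip_b above 1.7 rad and z of lid in the frame of crate below 0.125 m), for 0.1 s.
3. the lid is held clear above the crate (z of lid in the frame of crate above 0.14 m and contact force between the fingers and lid above 1 N), for 0.1 s.
4. the lid is down on the board while still in the grip (set down, not dropped) (z of lid in the frame of board_top below 0.006 m and horizontal distance between lid and board_top below 0.045 m and contact force between the fingers and lid above 1 N), for 0.05 s.
At the end, for the whole second after the job is handed in: Both bails hang open (over 1.7 rad); the lid rests flat and still on the board, right way up, its centre within 30 mm of the board's centre and its long side within 0.17 rad of the board's; the crate stands flat within 30 mm of where it was (value of joint each of clip_a, clip_b above 1.7 rad and z of lid in the frame of board_top between -0.003 and 0.003 m and horizontal distance between lid and board_top below 0.03 m and angle between lid's own z axis and vertical below 0.03 rad and angle between the y axis of lid and the y axis of board_top, either way round below 0.17 rad and linear speed of lid below 0.01 m/s and angular speed of lid below 0.05 rad/s and angle between crate's own z axis and vertical below 0.02 rad and distance of crate from where it was at the start of the episode below 0.03 m); the robot touches nothing.
It fails at once if the crate is tipped (over 0.06 rad) (angle between crate's own z axis and vertical above 0.06 rad).
It fails at once if the crate is dragged or pushed over 30 mm (distance of crate from where it was at the start of the episode above 0.03 m).
It fails at once if the lid is tipped over 0.35 rad (angle between lid's own z axis and vertical above 0.35 rad).
It fails at once if the mallet, cast or brush is disturbed (moved over 20 mm, or the mallet leaned over 0.3 rad) (distance of any of mallet, cast, brush from where it was at the start of the episode above 0.02 m or angle between mallet's own z axis and vertical above 0.3 rad).
It also fails if it takes over 67 s, if anything falls off the work surface, if the arm or the gripper's body presses on something with over 40 N, if the wrist force passes 120 N, or if a joint passes its speed limit or range.

## Robot

A 6-joint arm with a two-finger parallel gripper is mounted at the origin on the work surface. World frame = base frame: x ahead of the robot, y to its left, z up, the work surface at z = 0. Lengths are in m, angles in rad, forces in N, time in s.
With the tool pointing down it reaches from about 0.375 to 0.9 m from the base axis. Payload 3.1 kg.
Tool frame: the origin (TCP) lies on the front face of the gripper's body, between the roots of the fingers; the fingertips stand 73 mm ahead of it and the grasp point (between the pads) lies 54 mm ahead of it (manip.tips_ahead is the distance from the TCP to the fingertips, in m); z points along the fingers, y is the line along which they close (so a half turn about z gives the same grasp; the last joint's range is limited). The gripper opens to 85 mm and grips with 20 to 120 N. Pads are 22 mm wide; open, the fingers measure 114 mm over their backs; the gripper's body (76 mm by 85 mm) begins 54 mm behind the grasp point. The pads swing forward as they close: fully open they stand 13 mm farther back than shut.
Start: joints at [-1.325, 0.527, 1.433, -0, 1.181, -0.178], TCP at [0.258, -0.569, 0.304] pointing down, gripper open.
Joint ranges: [-3.08, 3.08], [-0.75, 2.2], [0.22, 2.44], [-1.43, 4.57], [0, 2.65], [-2.85, 2.85]. Speed limits (rad/s): [2.79, 2.79, 3.14, 3.14, 3.14, 3.14].

## Interface

Orientations are given as a unit quaternion [x, y, z, w].
In Python, from station import sense, eyes, workorder, manip gives the robot as it stands.
- The arm moves only by the shell command python3 -m inch 'ROWS' [OPENING] [FORCE]. ROWS is JSON, a list of rows, each an object of numbers: "dx", "dy", "dz": the shift along the tool's x, y, z in cm; "wx", "wy", "wz": the turn, a rotation vector about the tool's x, y, z in degrees. In form: [{"dx": .., "dy": .., "dz": .., "wx": .., "wy": .., "wz": ..}, ...]. A call has 1 to 10 rows; each row shifts and turns the commanded pose from where the row before left it, along the tool's axes as they then stand; what a row does not reach is not made up. A row lasts 1/8 s, in which the tool goes at most 62.5 mm and 10.7 degrees, less where a joint would pass 70% of its speed; a pose out of reach is approached as far as the arm can. A call with a gripper value outside its range is refused whole. OPENING is the opening, from 0 (shut) to 1 (fully open), set as the call begins (- or left out, the last holds). The fingers move at their own pace and stop on an object; FORCE is the grip in N (left out, the last holds). Time passes only in rows, so rows that do not move let the fingers close. It gives the time, the measured TCP pose, the force, the opening and the grip force at its end, in the units of the state.
- sense(): the state, without advancing time (a new reading comes with each control period).
- eyes.snapshot(name): name is "scene" or "top"; returns the picture (420x560x3 uint8, red, green, blue); there is no depth.
- eyes.camera_params(name): a dict with "fx", "fy", "cx", "cy" (pixels), "rvec" (rotation vector, rad) and "tvec" (3), from world to camera coordinates, as OpenCV has them. Camera axes: x right, y down, z forward; pixel columns grow to the right and rows downward; lengths in m; the calibration is good to about 2 mm. A picture is of the moment at which its call begins. camera_params takes no time and is no camera call.
- workorder.sign_off(): hands the job in; it is judged then, once.
The state is a dict: "t": time; "q": joint angles; "qd": joint speeds; "tau": joint torques, N m; "tcp_pos": TCP position; "tool_rot": TCP orientation; "force": force on the tool from outside, world axes, zero at the start; "ft_torque": the same for the moment, N m; "finger_gap": opening from 0.0 (shut) to 1.0 (fully open); "gripper_force": force on a finger pad.
Only numpy, scipy, OpenCV 4.12 (cv2) and the standard library are available. Lean on these libraries where they do the work, as an engineer would, in place of code of your own. Each camera call takes 0.05 s, during which the arm holds its last target. There are 200 camera calls.

## Working session

There is one attempt and no reset: what is moved stays moved. The work goes in short steps, Python scripts to look and compute and a shell command to move; the robot and the scene stay as the last step left them, time stands still between calls to the robot, and variables do not carry over. Pictures are saved under pics/ and viewed, at most 10 in all, crops included, and the job is handed in when it is done.

```bash
mkdir -p pics; ls; python3 - <<'E'
from station import sense, eyes
import cv2
for n in("scene","top"):
    im=eyes.snapshot(n); cv2.imwrite(f"pics/{n}0.png",im[:,:,::-1]); print(n,eyes.camera_params(n))
s=sense();print(s)
E
```

```text
pics
scene {'fx': 482.8400410401818, 'fy': 482.8400410401818, 'cx': 280.32851052889015, 'cy': 219.2083644915245, 'rvec': array([ 1.86653548,  1.76492232, -0.63590214]), 'tvec': array([-0.03995443, -0.35298944,  1.4948403 ])}
top {'fx': 414.7789550087966, 'fy': 414.7789550087966, 'cx': 271.7712204391825, 'cy': 207.7275515658884, 'rvec': array([ 2.18050471, -2.13679174,  0.17713827]), 'tvec': array([-0.02526177,  0.55770642,  0.98386196])}
{'t': 0.1, 'q': array([-1.32451581e+00,  5.28362171e-01,  1.43380011e+00,  1.25365576e-06,
        1.18141110e+00, -1.78466146e-01]), 'qd': array([-0.00030163,  0.00044993, -0.00345975,  0.00037482, -0.00194065,
       -0.00010271]), 'tau': array([-8.45381851e-05, -4.43304527e+01, -1.78587377e+01, -1.18114808e-04,
        3.89904308e-03,  1.95861247e-05]), 'tcp_pos': array([ 0.25747429, -0.56893312,  0.30302987]), 'tool_rot': array([ 9.77532987e-01,  2.10780164e-01, -3.29947798e-05, -9.89817208e-04]), 'force': array([-0.2679358 , -0.05632505, -0.97296611]), 'ft_torque': array([0.00197915, 0.00748884, 0.00605853]), 'gripper_force': 0.0, 'finger_gap': 1.0002533143585994}
```

View pics/scene0.png

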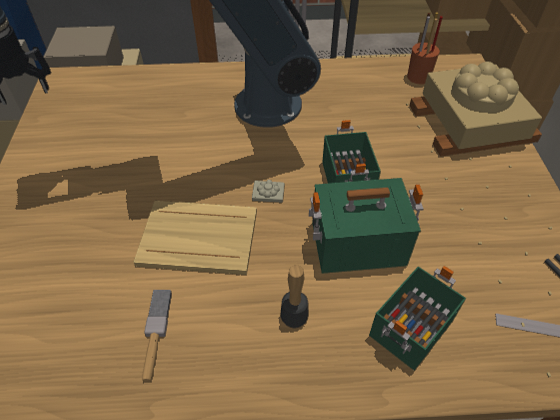

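View pics/top0.png

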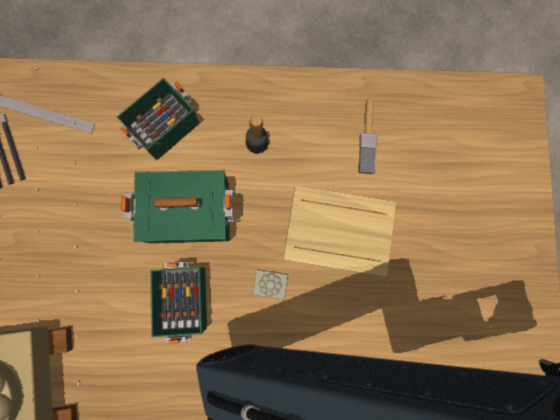

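The lidded green crate is at top (181,206). The look-alikes are the open, smaller crates at (160,118) and (178,300). The lidded one is the largest, so I choose it. Its tabs are at top (127,203) and (228,202), and scene (317,203) and (417,195). The board is at top (340,230). Bystanders: mallet (257,135), cast (270,284), brush (368,150).

```bash
cat > h.py <<'E'
import numpy as np, cv2
from station import sense, eyes
from scipy.spatial.transform import Rotation as R
def cam(n):
    p=eyes.camera_params(n); K=np.array([[p['fx'],0,p['cx']],[0,p['fy'],p['cy']],[0,0,1]])
    return K,R.from_rotvec(p['rvec']).as_matrix(),np.array(p['tvec'])
def plane(n,uv,z):
    K,r,t=cam(n); c=-r.T@t; d=r.T@np.linalg.inv(K)@np.array([*uv,1.]); return c+d*(z-c[2])/d[2]
def tri(a,b):
    P=[np.c_[r,t[:,None]] for K,r,t in (cam("scene"),cam("top"))]
    P=[cam(n)[0]@p for n,p in zip(("scene","top"),P)]
    X=cv2.triangulatePoints(P[0],P[1],np.float64(a).reshape(2,1),np.float64(b).reshape(2,1)).ravel(); return X[:3]/X[3]
def proj(n,X):
    K,r,t=cam(n); p=K@(r@np.array(X)+t); return p[:2]/p[2]
def blobs(im,lo,hi,box,amin=20):
    x0,y0,x1,y1=box; m=cv2.inRange(cv2.cvtColor(im,cv2.COLOR_RGB2HSV)[y0:y1,x0:x1],lo,hi)
    c,_=cv2.findContours(m,cv2.RETR_EXTERNAL,cv2.CHAIN_APPROX_NONE)
    return [k+[x0,y0] for k in c if cv2.contourArea(k)>=amin]
E
python3 - <<'E'
from h import *
T=eyes.snapshot("top");S=eyes.snapshot("scene")
def show(n,im,box,lo,hi,a):
    for k in blobs(im,lo,hi,box,a):
        r=cv2.minAreaRect(k); M=cv2.moments(k); print(n,np.round([M['m10']/M['m00'],M['m01']/M['m00']],1),[np.round(x,1) for x in r],cv2.contourArea(k),cv2.boundingRect(k))
show("Torange",T,(110,160,245,250),(5,150,90),(14,255,255),15)
show("Sorange",S,(300,170,435,230),(5,150,90),(14,255,255),15)
show("Tgreen",T,(110,155,250,252),(60,80,20),(90,255,255),1000)
show("Tboard",T,(275,175,410,285),(18,60,185),(30,140,255),1000)
for n,im,b in(("t",T,(110,150,410,290)),("s",S,(130,120,460,290))):
    c=im[b[1]:b[3],b[0]:b[2],::-1]; globals()[n]=cv2.resize(c,(800,int(c.shape[0]*800/c.shape[1])),interpolation=2)
cv2.imwrite("pics/c1.png",cv2.resize(T[150:260,100:250,::-1],(800,587),interpolation=2))
E
```

```text
Torange [175.2 202. ] [array([175.5, 202. ]), array([ 7.6, 41.2]), np.float64(87.7)] 260.0 (155, 198, 42, 9)
Torange [123.3 203.3] [array([123.5, 203. ]), array([ 5., 14.]), np.float64(0.0)] 61.0 (121, 196, 6, 15)
Torange [227.6 201.3] [array([227.5, 201.5]), array([13.,  5.]), np.float64(90.0)] 56.0 (225, 195, 6, 14)
Sorange [315.9 197.3] [array([316. , 197.8]), array([11.9,  5.5]), np.float64(82.9)] 40.0 (313, 192, 7, 13)
Sorange [368.  191.9] [array([367.6, 191.9]), array([ 5.5, 41. ]), np.float64(85.6)] 184.5 (347, 188, 42, 9)
Sorange [418.7 189. ] [array([419. , 189.5]), array([12.5,  4. ]), np.float64(63.4)] 38.0 (415, 184, 8, 12)
Tgreen [179.9 206.5] [array([180.4, 206.4]), array([69.4, 94.2]), np.float64(88.8)] 6079.0 (134, 171, 95, 71)
Tboard [339.  229.6] [array([340.5, 230.7]), array([104.4,  75.7]), np.float64(9.2)] 7377.5 (284, 186, 112, 86)
```

View pics/c1.png

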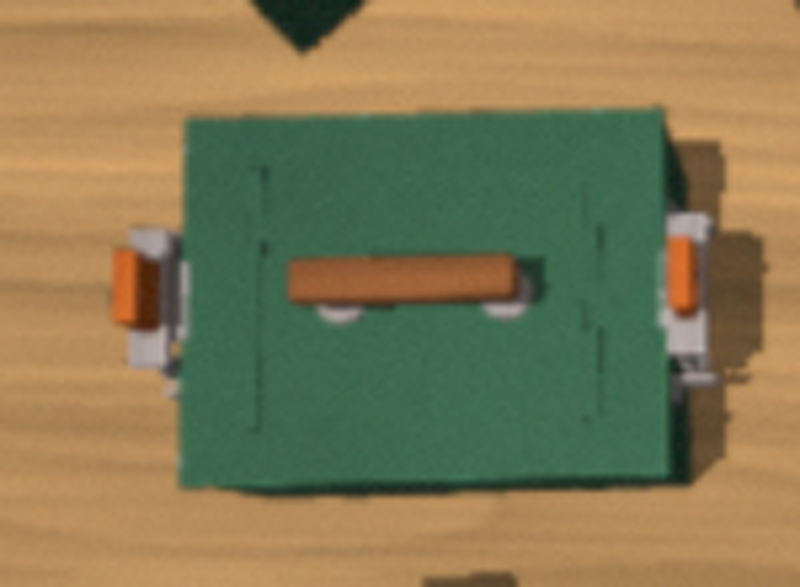

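```bash
python3 - <<'E'
from h import *
A=plane("top",(123.6,203.8),.178);B=plane("top",(227.7,201.6),.178)
print("tabs",A,B,np.linalg.norm(A-B),"mid",(A+B)/2,"yaw",np.degrees(np.arctan2(-(A-B)[0],(A-B)[1])))
print("tri",tri((315.9,197.3),(123.4,203.3)),tri((418.7,189),(227.6,201.3)))
print("handle",plane("top",(175.5,202),.183),tri((367.6,191.9),(175.5,202)))
# lid corners from crop
cs=[(185,118),(663,108),(671,479),(181,487)]
P=[plane("top",(100+u/5.333,150+v/5.333),.135) for u,v in cs];print("lid",np.round(P,4),np.mean(P,0))
d=P[0]-P[1]+P[3]-P[2];print(np.degrees(np.arctan2(-d[0],d[1])))
T=eyes.snapshot("top")
k=max(blobs(T,(18,60,185),(30,140,255),(275,175,410,285),1000),key=cv2.contourArea)
h=cv2.convexHull(k);b=cv2.approxPolyDP(h,6,True)[:,0];print(b)
for px in (b,[(295,187),(396.5,201),(386.5,275.5),(285,261)]):
  Q=np.array([plane("top",p,.018) for p in px]);print(np.round(Q,4),Q.mean(0))
for n,uv,z in(("mallet",(256,122),.18),("mallet foot",(257,143),0.04),("cast",(270,284),.02),("brush",(368,160),.01)):print(n,plane("top",uv,z))
s=sense();r=R.from_quat(s['tool_rot']).as_matrix();print(r)
E
```

```text
tabs [0.53992922 0.30255758 0.178     ] [0.54954177 0.0831145  0.178     ] 0.2196535114219283 mid [0.54473549 0.19283604 0.178     ] yaw 2.5081976149313343
tri [0.56187387 0.16819206 0.23843192] [0.58991902 0.19079454 0.25703633]
handle [0.54545842 0.19254345 0.183     ] [0.54562298 0.19323859 0.18231322]
lid [[0.6185 0.2973 0.135 ]
 [0.6276 0.0968 0.135 ]
 [0.4709 0.0881 0.135 ]
 [0.4635 0.2889 0.135 ]] [0.54512496 0.19277195 0.135     ]
2.352451868200365
[[295 186]
 [395 202]
 [388 260]
 [356 271]
 [284 259]]
[[ 0.6183 -0.0725  0.018 ]
 [ 0.5828 -0.3276  0.018 ]
 [ 0.436  -0.3066  0.018 ]
 [ 0.4074 -0.2262  0.018 ]
 [ 0.4335 -0.0471  0.018 ]] [ 0.49557964 -0.19600064  0.018     ]
[[ 0.6157 -0.0725  0.018 ]
 [ 0.5854 -0.3315  0.018 ]
 [ 0.3977 -0.3021  0.018 ]
 [ 0.4286 -0.0497  0.018 ]] [ 0.50687421 -0.18894058  0.018     ]
mallet [0.72677195 0.02707782 0.18      ]
mallet foot [0.72195964 0.02632744 0.04      ]
cast [ 0.37200281 -0.01354669  0.02      ]
brush [ 0.69296226 -0.26217987  0.01      ]
[[ 9.11125614e-01  4.12128691e-01 -2.42042798e-04]
 [ 4.12128724e-01 -9.11125122e-01  9.62273361e-04]
 [ 1.76049187e-04 -9.76504696e-04 -9.99999508e-01]]
```

```bash
cat >> h.py <<'E'
C=np.array([.5449,.1928]); YAW=np.radians(2.43); CY=np.array([-np.sin(YAW),np.cos(YAW)])
def need(pos,yaw):
    """turn first (deg, tool), then shift (cm, tool axes after the turn)"""
    s=sense(); r=R.from_quat(s['tool_rot']).as_matrix(); x=[np.cos(yaw),np.sin(yaw),0]; z=[0,0,-1]
    g=np.c_[x,np.cross(z,x),z]; w=R.from_matrix(r.T@g).as_rotvec(degrees=True)
    print("t",round(s['t'],2),"tcp",np.round(s['tcp_pos'],4),"turn",np.round(w,2),"shift",np.round(g.T@(np.array(pos)-s['tcp_pos'])*100,2),
      "F",np.round(s['force'],1),"gap",round(s['finger_gap'],3),"gf",round(s['gripper_force'],1))
A=np.r_[C+.11*CY,.166]; B=np.r_[C-.11*CY,.166]
E
python3 -c "
from h import *
need(B+[0,0,.054+.08],YAW)"
```

```text
t 0.25 tcp [ 0.2576 -0.5692  0.3035] turn [-0.06  0.   21.91] shift [ 31.94 -63.91   0.35] F [ 0.8  0.4 -1. ] gap 0.998 gf 0.0
```

```bash
python3 -m inch '[{"wz":7.3},{"wz":7.3},{"wz":7.3},{"dx":2.4,"dy":-4.9},{"dx":2.4,"dy":-4.9},{"dx":2.4,"dy":-4.9},{"dx":2.4,"dy":-4.9},{"dx":2.4,"dy":-4.9},{"dx":2.4,"dy":-4.9},{"dx":2.4,"dy":-4.9}]' 0.5 40
python3 -m inch '[{"dx":2.5,"dy":-4.9},{"dx":2.5,"dy":-4.9},{"dx":2.5,"dy":-4.9},{"dx":2.5,"dy":-4.9},{"dx":2.5,"dy":-4.9},{"dx":2.5,"dy":-4.9},{},{}]'
python3 -c "
from h import *
need(B+[0,0,.054+.006],YAW)"
```

```text
t 0.25 tcp [ 0.2576 -0.5692  0.3035] turn [-0.06  0.   21.91] shift [ 31.94 -63.91   7.75] F [ 0.8  0.4 -1. ] gap 0.998 gf 0.0invalid input at $[0]: expected keys dx, dy, dz, wx, wy, wz
invalid input at $[0]: expected keys dx, dy, dz, wx, wy, wz
```

```bash
python3 -m inch '[{"dx":0,"dy":0,"dz":0,"wx":0,"wy":0,"wz":7.3},{"dx":0,"dy":0,"dz":0,"wx":0,"wy":0,"wz":7.3},{"dx":0,"dy":0,"dz":0,"wx":0,"wy":0,"wz":7.3},{"dx":2.4,"dy":-4.9,"dz":0,"wx":0,"wy":0,"wz":0},{"dx":2.4,"dy":-4.9,"dz":0,"wx":0,"wy":0,"wz":0},{"dx":2.4,"dy":-4.9,"dz":0,"wx":0,"wy":0,"wz":0},{"dx":2.4,"dy":-4.9,"dz":0,"wx":0,"wy":0,"wz":0},{"dx":2.4,"dy":-4.9,"dz":0,"wx":0,"wy":0,"wz":0},{"dx":2.4,"dy":-4.9,"dz":0,"wx":0,"wy":0,"wz":0},{"dx":2.4,"dy":-4.9,"dz":0,"wx":0,"wy":0,"wz":0}]' 0.5 40
python3 -m inch '[{"dx":2.5,"dy":-4.9,"dz":0,"wx":0,"wy":0,"wz":0},{"dx":2.5,"dy":-4.9,"dz":0,"wx":0,"wy":0,"wz":0},{"dx":2.5,"dy":-4.9,"dz":0,"wx":0,"wy":0,"wz":0},{"dx":2.5,"dy":-4.9,"dz":0,"wx":0,"wy":0,"wz":0},{"dx":2.5,"dy":-4.9,"dz":0,"wx":0,"wy":0,"wz":0},{"dx":2.5,"dy":-4.9,"dz":0,"wx":0,"wy":0,"wz":0},{"dx":0,"dy":0,"dz":0,"wx":0,"wy":0,"wz":0},{"dx":0,"dy":0,"dz":0,"wx":0,"wy":0,"wz":0}]'
python3 -c "
from h import *
need(B+[0,0,.054+.006],YAW)"
```

```text
t: 1.5
tcp_pos: [0.4114, -0.218, 0.3041]
tool_rot: [1.0, 0.021, 0.0, 0.0]
force: [0.2, -0.8, 0.3]
finger_gap: 0.502
gripper_force: 0.0
t: 2.5
tcp_pos: [0.5477, 0.0805, 0.3036]
tool_rot: [1.0, 0.022, -0.001, 0.0]
force: [-1.0, -0.6, 0.2]
finger_gap: 0.497
gripper_force: 0.0
t 2.5 tcp [0.5477 0.0805 0.3036] turn [0.02 0.06 0.06] shift [ 0.19 -0.23  7.76] F [-1.  -0.6  0.2] gap 0.497 gf 0.0
```

```bash
python3 -m inch '[{"dx":0.2,"dy":-0.2,"dz":2,"wx":0,"wy":0,"wz":0},{"dx":0,"dy":0,"dz":2,"wx":0,"wy":0,"wz":0},{"dx":0,"dy":0,"dz":2,"wx":0,"wy":0,"wz":0},{"dx":0,"dy":0,"dz":1.8,"wx":0,"wy":0,"wz":0},{"dx":0,"dy":0,"dz":0,"wx":0,"wy":0,"wz":0},{"dx":0,"dy":0,"dz":0,"wx":0,"wy":0,"wz":0}]' 
python3 - <<'E'
from h import *
need(B+[0,0,.06],YAW)
T=eyes.snapshot("top");S=eyes.snapshot("scene")
cv2.imwrite("pics/d1.png",np.hstack([cv2.resize(S[150:270,270:430,::-1],(400,300),interpolation=2),cv2.resize(T[140:260,120:280,::-1],(400,300),interpolation=2)]))
E
```

```text
t: 3.25
tcp_pos: [0.5503, 0.0816, 0.2266]
tool_rot: [1.0, 0.021, 0.0, 0.0]
force: [0.3, 0.1, -0.2]
finger_gap: 0.502
gripper_force: 0.0
t 3.25 tcp [0.5503 0.0816 0.2266] turn [ 0.01 -0.04 -0.08] shift [-0.07 -0.13  0.06] F [ 0.3  0.1 -0.2] gap 0.502 gf 0.0
```

View pics/d1.png

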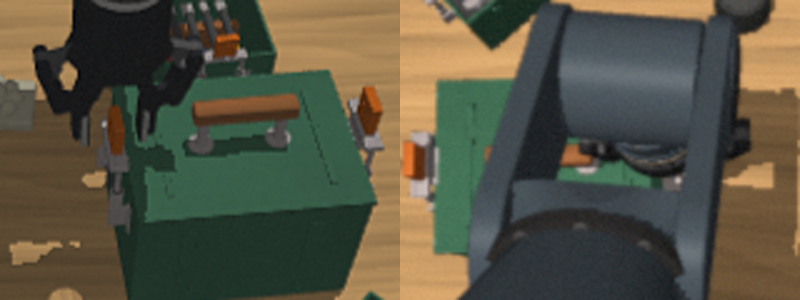

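The scene view (left, fingers at about crop (85,125) and (145,125)) shows the orange tab at (116,130) between the two fingers. I'll close now.

```bash
python3 -m inch '[{"dx":0,"dy":-0.1,"dz":0,"wx":0,"wy":0,"wz":0},{"dx":0,"dy":0,"dz":0,"wx":0,"wy":0,"wz":0},{"dx":0,"dy":0,"dz":0,"wx":0,"wy":0,"wz":0},{"dx":0,"dy":0,"dz":0,"wx":0,"wy":0,"wz":0},{"dx":0,"dy":0,"dz":0,"wx":0,"wy":0,"wz":0},{"dx":0,"dy":0,"dz":0,"wx":0,"wy":0,"wz":0}]' 0 35
python3 -m inch '[{"dx":0,"dy":0,"dz":-0.2,"wx":0,"wy":0,"wz":0},{"dx":0,"dy":0,"dz":-0.2,"wx":0,"wy":0,"wz":0},{"dx":0,"dy":0,"dz":0,"wx":0,"wy":0,"wz":0},{"dx":0,"dy":0,"dz":0,"wx":0,"wy":0,"wz":0}]'
```

```text
t: 4.1
tcp_pos: [0.5503, 0.0841, 0.2265]
tool_rot: [1.0, 0.021, 0.0, -0.0]
force: [-0.3, 1.8, 6.2]
finger_gap: 0.114
gripper_force: 37.3
t: 4.6
tcp_pos: [0.5501, 0.0839, 0.2295]
tool_rot: [1.0, 0.021, -0.0, -0.0]
force: [2.0, 4.7, -5.9]
finger_gap: 0.109
gripper_force: 35.8
```

```bash
python3 -m inch '[{"dx":0,"dy":0,"dz":-0.2,"wx":0,"wy":0,"wz":0},{"dx":0,"dy":0,"dz":-0.2,"wx":0,"wy":0,"wz":0},{"dx":0,"dy":0,"dz":-0.1,"wx":0,"wy":0,"wz":0},{"dx":0,"dy":0,"dz":0,"wx":0,"wy":0,"wz":0},{"dx":0,"dy":0,"dz":0,"wx":0,"wy":0,"wz":0}]'
python3 -c "
from h import *
need(B+[0,0,.06],YAW);print(sense()['ft_torque'])"
```

```text
t: 5.22
tcp_pos: [0.5501, 0.0838, 0.2347]
tool_rot: [1.0, 0.021, -0.0, -0.0]
force: [1.7, 4.1, -7.5]
finger_gap: 0.108
gripper_force: 35.5
t 5.22 tcp [0.5501 0.0838 0.2347] turn [-0.03  0.   -0.01] shift [-0.05  0.09  0.87] F [ 1.7  4.1 -7.5] gap 0.108 gf 35.5
[ 1.13572521 -0.60986336  0.05598672]
```

```bash
python3 -m inch '[{"dx":0,"dy":0.63,"dz":0,"wx":2.5,"wy":0,"wz":0},{"dx":0,"dy":0.63,"dz":0.02,"wx":2.5,"wy":0,"wz":0},{"dx":0,"dy":0.63,"dz":0.02,"wx":2.5,"wy":0,"wz":0},{"dx":0,"dy":0,"dz":0,"wx":0,"wy":0,"wz":0}]'
python3 -c "
from h import *
need(B+[0,0,.06],YAW);print(sense()['ft_torque'])"
```

```text
t: 5.72
tcp_pos: [0.5509, 0.0646, 0.2335]
tool_rot: [0.998, 0.02, -0.002, -0.066]
force: [3.4, 7.0, -6.8]
finger_gap: 0.107
gripper_force: 35.8
t 5.72 tcp [0.5509 0.0646 0.2335] turn [-7.6   0.03 -0.12] shift [-0.05 -1.83  0.75] F [ 3.4  7.  -6.8] gap 0.107 gf 35.8
[ 1.09926491 -0.65751271 -0.04211164]
```

```bash
python3 -m inch '[{"dx":0,"dy":1.0,"dz":0.04,"wx":4,"wy":0,"wz":0},{"dx":0,"dy":1.0,"dz":0.04,"wx":4,"wy":0,"wz":0},{"dx":0,"dy":0,"dz":0,"wx":0,"wy":0,"wz":0}]'
python3 - <<'E'
from h import *
need(B+[0,0,.06],YAW);print(sense()['ft_torque'])
S=eyes.snapshot("scene");T=eyes.snapshot("top")
cv2.imwrite("pics/d2.png",np.hstack([cv2.resize(S[150:270,270:430,::-1],(400,300),interpolation=2),cv2.resize(T[140:260,120:280,::-1],(400,300),interpolation=2)]))
E
```

```text
t: 6.1
tcp_pos: [0.5517, 0.0449, 0.2293]
tool_rot: [0.991, 0.02, -0.003, -0.136]
force: [4.2, 6.0, -6.8]
finger_gap: 0.11
gripper_force: 35.7
t 6.1 tcp [0.5517 0.0449 0.2293] turn [-15.63   0.06  -0.17] shift [-0.05 -3.81  0.33] F [ 4.2  6.  -6.8] gap 0.11 gf 35.7
[ 0.96092967 -0.72344332 -0.10773871]
```

View pics/d2.png

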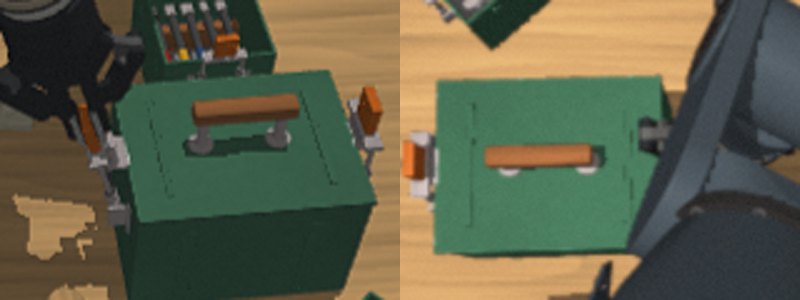

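Scene crop: the tab at (88,130) and the strap at (115,155) are leaning out and off the bead. The crate hasn't moved. I'll go on over.

```bash
python3 -m inch '[{"dx":0,"dy":1.0,"dz":0.04,"wx":4,"wy":0,"wz":0},{"dx":0,"dy":1.0,"dz":0.04,"wx":4,"wy":0,"wz":0},{"dx":0,"dy":1.0,"dz":0.04,"wx":4,"wy":0,"wz":0},{"dx":0,"dy":1.0,"dz":0.04,"wx":4,"wy":0,"wz":0},{"dx":0,"dy":1.0,"dz":0.04,"wx":4,"wy":0,"wz":0},{"dx":0,"dy":0,"dz":0.4,"wx":0,"wy":0,"wz":0}]'
python3 -m inch '[{"dx":0,"dy":0,"dz":0.2,"wx":0,"wy":0,"wz":0},{"dx":0,"dy":0,"dz":0,"wx":0,"wy":0,"wz":0},{"dx":0,"dy":0,"dz":0,"wx":0,"wy":0,"wz":0},{"dx":0,"dy":0,"dz":-1,"wx":0,"wy":0,"wz":0},{"dx":0,"dy":0,"dz":-2,"wx":0,"wy":0,"wz":0},{"dx":0,"dy":0,"dz":-3,"wx":0,"wy":0,"wz":0},{"dx":0,"dy":0,"dz":-3,"wx":0,"wy":0,"wz":0},{"dx":0,"dy":0,"dz":0,"wx":0,"wy":0,"wz":0}]' 0.5
python3 -c "
from h import *
need(A+[0,0,.134],YAW)"
```

```text
t: 6.95
tcp_pos: [0.5536, 0.0024, 0.2044]
tool_rot: [0.952, 0.019, -0.007, -0.306]
force: [3.6, 4.7, -4.2]
finger_gap: 0.107
gripper_force: 35.7
t: 7.95
tcp_pos: [0.5569, -0.0501, 0.2785]
tool_rot: [0.953, 0.02, -0.004, -0.303]
force: [0.5, 0.3, 0.6]
finger_gap: 0.496
gripper_force: 0.0
t 7.95 tcp [ 0.5569 -0.0501  0.2785] turn [-35.32  -0.31  -0.  ] shift [ -0.17 -35.32  -2.15] F [0.5 0.3 0.6] gap 0.496 gf 0.0
```

```bash
python3 -m inch '[{"dx":0,"dy":0,"dz":-0.5,"wx":-8.8,"wy":0,"wz":0},{"dx":0,"dy":0,"dz":-0.5,"wx":-8.8,"wy":0,"wz":0},{"dx":0,"dy":0,"dz":-0.5,"wx":-8.8,"wy":0,"wz":0},{"dx":0,"dy":0,"dz":-0.7,"wx":-8.8,"wy":0,"wz":0},{"dx":0,"dy":-5,"dz":0,"wx":0,"wy":0,"wz":0},{"dx":0,"dy":-5,"dz":0,"wx":0,"wy":0,"wz":0},{"dx":0,"dy":-5,"dz":0,"wx":0,"wy":0,"wz":0},{"dx":0,"dy":-5,"dz":0,"wx":0,"wy":0,"wz":0},{"dx":0,"dy":-5,"dz":0,"wx":0,"wy":0,"wz":0},{"dx":0,"dy":-5,"dz":0,"wx":0,"wy":0,"wz":0}]'
python3 -m inch '[{"dx":0,"dy":-4,"dz":0,"wx":0,"wy":0,"wz":0},{"dx":0,"dy":0,"dz":0,"wx":0,"wy":0,"wz":0},{"dx":0,"dy":0,"dz":0,"wx":0,"wy":0,"wz":0}]'
python3 -c "
from h import *
need(A+[0,0,.060],YAW)"
```

```text
t: 9.2
tcp_pos: [0.542, 0.2455, 0.2971]
tool_rot: [1.0, 0.022, -0.001, -0.002]
force: [0.2, -0.0, -1.1]
finger_gap: 0.504
gripper_force: 0.0
t: 9.57
tcp_pos: [0.5408, 0.2833, 0.2975]
tool_rot: [1.0, 0.022, -0.001, -0.002]
force: [-0.4, -0.5, -0.8]
finger_gap: 0.497
gripper_force: 0.0
t 9.57 tcp [0.5408 0.2833 0.2975] turn [-0.24  0.11  0.06] shift [ 0.03 -1.94  7.15] F [-0.4 -0.5 -0.8] gap 0.497 gf 0.0
```

```bash
python3 -m inch '[{"dx":0,"dy":-2,"dz":0,"wx":-0.2,"wy":0.1,"wz":0},{"dx":0,"dy":0,"dz":2,"wx":0,"wy":0,"wz":0},{"dx":0,"dy":0,"dz":2,"wx":0,"wy":0,"wz":0},{"dx":0,"dy":0,"dz":2,"wx":0,"wy":0,"wz":0},{"dx":0,"dy":0,"dz":1.1,"wx":0,"wy":0,"wz":0},{"dx":0,"dy":0,"dz":0,"wx":0,"wy":0,"wz":0},{"dx":0,"dy":0,"dz":0,"wx":0,"wy":0,"wz":0}]'
python3 - <<'E'
from h import *
need(A+[0,0,.06],YAW)
S=eyes.snapshot("scene")
cv2.imwrite("pics/d3.png",cv2.resize(S[150:270,270:450,::-1],(600,400),interpolation=2))
E
```

```text
t: 10.45
tcp_pos: [0.5414, 0.3039, 0.2282]
tool_rot: [1.0, 0.021, 0.002, -0.001]
force: [0.0, 0.7, 0.2]
finger_gap: 0.507
gripper_force: 0.0
t 10.45 tcp [0.5414 0.3039 0.2282] turn [-0.13 -0.18 -0.01] shift [-0.12  0.11  0.22] F [0.  0.7 0.2] gap 0.507 gf 0.0
```

View pics/d3.png

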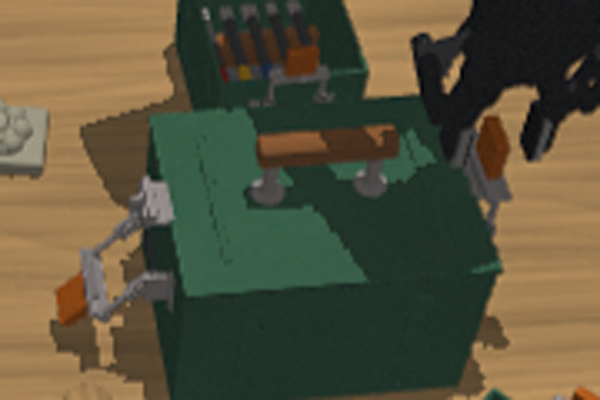

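Bail b hangs open, with its tab at (73,298). Tab a at (493,148) is between the fingers. Closing and lifting.

```bash
python3 -m inch '[{"dx":-0.1,"dy":0.1,"dz":0.2,"wx":0,"wy":0,"wz":0},{"dx":0,"dy":0,"dz":0,"wx":0,"wy":0,"wz":0},{"dx":0,"dy":0,"dz":0,"wx":0,"wy":0,"wz":0},{"dx":0,"dy":0,"dz":0,"wx":0,"wy":0,"wz":0},{"dx":0,"dy":0,"dz":0,"wx":0,"wy":0,"wz":0},{"dx":0,"dy":0,"dz":0,"wx":0,"wy":0,"wz":0}]' 0 35
python3 -m inch '[{"dx":0,"dy":0,"dz":-0.2,"wx":0,"wy":0,"wz":0},{"dx":0,"dy":0,"dz":-0.2,"wx":0,"wy":0,"wz":0},{"dx":0,"dy":0,"dz":-0.2,"wx":0,"wy":0,"wz":0},{"dx":0,"dy":0,"dz":-0.2,"wx":0,"wy":0,"wz":0},{"dx":0,"dy":0,"dz":0,"wx":0,"wy":0,"wz":0},{"dx":0,"dy":0,"dz":0,"wx":0,"wy":0,"wz":0}]'
```

```text
t: 11.25
tcp_pos: [0.5398, 0.3036, 0.2259]
tool_rot: [1.0, 0.021, 0.001, -0.002]
force: [-1.9, 5.0, 3.0]
finger_gap: 0.109
gripper_force: 38.2
t: 12.0
tcp_pos: [0.5397, 0.3034, 0.2319]
tool_rot: [1.0, 0.021, 0.001, -0.002]
force: [0.8, 6.2, -6.9]
finger_gap: 0.113
gripper_force: 36.9
```

```bash
python3 -m inch '[{"dx":0,"dy":0,"dz":-0.15,"wx":0,"wy":0,"wz":0},{"dx":0,"dy":0,"dz":0,"wx":0,"wy":0,"wz":0},{"dx":0,"dy":-0.63,"dz":0,"wx":-2.5,"wy":0,"wz":0},{"dx":0,"dy":-0.63,"dz":0.02,"wx":-2.5,"wy":0,"wz":0},{"dx":0,"dy":-0.63,"dz":0.02,"wx":-2.5,"wy":0,"wz":0},{"dx":0,"dy":0,"dz":0,"wx":0,"wy":0,"wz":0}]'
```

```text
t: 12.75
tcp_pos: [0.5389, 0.322, 0.2319]
tool_rot: [0.998, 0.022, 0.002, 0.065]
force: [2.0, 3.4, -6.6]
finger_gap: 0.106
gripper_force: 37.0
```

```bash
python3 -m inch '[{"dx":0,"dy":-1,"dz":0.04,"wx":-4,"wy":0,"wz":0},{"dx":0,"dy":-1,"dz":0.04,"wx":-4,"wy":0,"wz":0},{"dx":0,"dy":-1,"dz":0.04,"wx":-4,"wy":0,"wz":0},{"dx":0,"dy":-1,"dz":0.04,"wx":-4,"wy":0,"wz":0},{"dx":0,"dy":-1,"dz":0.04,"wx":-4,"wy":0,"wz":0},{"dx":0,"dy":-1,"dz":0.04,"wx":-4,"wy":0,"wz":0},{"dx":0,"dy":-1,"dz":0.04,"wx":-4,"wy":0,"wz":0},{"dx":0,"dy":0,"dz":0.4,"wx":0,"wy":0,"wz":0}]'
python3 -m inch '[{"dx":0,"dy":0,"dz":0.2,"wx":0,"wy":0,"wz":0},{"dx":0,"dy":0,"dz":0,"wx":0,"wy":0,"wz":0},{"dx":0,"dy":0,"dz":0,"wx":0,"wy":0,"wz":0},{"dx":0,"dy":0,"dz":-1,"wx":0,"wy":0,"wz":0},{"dx":0,"dy":0,"dz":-2,"wx":0,"wy":0,"wz":0},{"dx":0,"dy":0,"dz":-3,"wx":0,"wy":0,"wz":0},{"dx":0,"dy":0,"dz":-3,"wx":0,"wy":0,"wz":0},{"dx":0,"dy":0,"dz":0,"wx":0,"wy":0,"wz":0}]' 0.5
python3 - <<'E'
from h import *
need([*C,.32],YAW)
S=eyes.snapshot("scene");T=eyes.snapshot("top")
cv2.imwrite("pics/d4.png",np.hstack([cv2.resize(S[150:270,280:440,::-1],(400,300),interpolation=2),cv2.resize(T[140:260,90:250,::-1],(400,300),interpolation=2)]))
E
```

```text
t: 13.75
tcp_pos: [0.5363, 0.3834, 0.2026]
tool_rot: [0.952, 0.021, 0.006, 0.304]
force: [1.2, 1.4, -7.1]
finger_gap: 0.11
gripper_force: 37.2
t: 14.75
tcp_pos: [0.5347, 0.4364, 0.2798]
tool_rot: [0.953, 0.02, 0.01, 0.302]
force: [0.5, 0.2, -0.4]
finger_gap: 0.502
gripper_force: 0.0
t 14.75 tcp [0.5347 0.4364 0.2798] turn [ 3.518e+01 -4.500e-01 -3.000e-02] shift [-2.000e-02  2.439e+01 -4.020e+00] F [ 0.5  0.2 -0.4] gap 0.502 gf 0.0
```

View pics/d4.png

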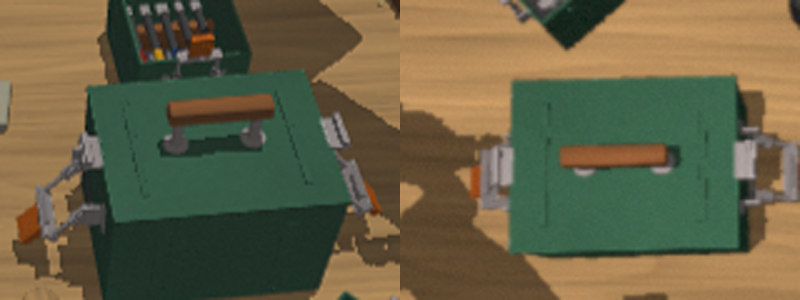

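Both bails hang open, with tabs in the scene crop at (28,225) and (370,195). The lid is still shut. Next: turn upright, move over the handle and re-measure it.

```bash
python3 - <<'E'
from h import *
T=eyes.snapshot("top")
for k in blobs(T,(5,150,90),(14,255,255),(145,185,210,220),100):
    r=cv2.minAreaRect(k);print(r,plane("top",r[0],.183)); 
    b=cv2.boxPoints(r);P=np.array([plane("top",p,.183)[:2] for p in b]);e=[(np.linalg.norm(P[i]-P[i-1]),P[i]-P[i-1]) for i in range(4)];print(max(e,key=lambda a:a[0]))
k=max(blobs(T,(60,80,20),(90,255,255),(110,155,250,252),1000),key=cv2.contourArea);print(cv2.minAreaRect(k))
print(sense()['q'])
E
python3 -m inch '[{"dx":0,"dy":0,"dz":-0.5,"wx":8.8,"wy":0,"wz":0},{"dx":0,"dy":0,"dz":-0.5,"wx":8.8,"wy":0,"wz":0},{"dx":0,"dy":0,"dz":-0.5,"wx":8.8,"wy":-0.3,"wz":0},{"dx":0,"dy":0,"dz":-1,"wx":8.8,"wy":0,"wz":0},{"dx":0,"dy":0,"dz":0,"wx":0,"wy":0,"wz":0}]' 0.7
python3 -c "
from h import *
print(sense()['q']);need([*C,.30],YAW+np.pi/2);need([*C,.3],YAW-np.pi/2)"
```

```text
((175.4759521484375, 202.1578369140625), (7.48266077041626, 41.09751510620117), 88.36341857910156) [0.54512051 0.19257675 0.183     ]
(np.float64(0.08630558291840242), array([ 0.00445544, -0.0861905 ]))
((180.5426025390625, 206.37403869628906), (69.34573364257812, 94.5892105102539), 88.69805145263672)
[ 0.67379457  0.80400074  1.06433241 -0.48960221  1.65947293  2.25528451]
t: 15.52
tcp_pos: [0.5343, 0.4402, 0.2998]
tool_rot: [1.0, 0.019, -0.002, 0.003]
force: [-0.6, 0.2, 0.4]
finger_gap: 0.699
gripper_force: 0.0
[ 0.52904341  0.62763883  1.24743887 -0.00302436  1.27251056  2.06291431]
t 15.53 tcp [0.5343 0.4402 0.2998] turn [ 6.000e-02  4.200e-01 -9.026e+01] shift [-2.476e+01  1.000e-02 -2.000e-02] F [-0.6  0.2  0.4] gap 0.699 gf 0.0
t 15.53 tcp [0.5343 0.4402 0.2998] turn [ 4.200e-01 -6.000e-02  8.974e+01] shift [ 2.476e+01 -1.000e-02 -2.000e-02] F [-0.6  0.2  0.4] gap 0.699 gf 0.0
```

```bash
python3 -m inch '[{"dx":0,"dy":0,"dz":0,"wx":0,"wy":0,"wz":-10},{"dx":0,"dy":0,"dz":0,"wx":0,"wy":0,"wz":-10},{"dx":0,"dy":0,"dz":0,"wx":0,"wy":0,"wz":-10},{"dx":0,"dy":0,"dz":0,"wx":0,"wy":0,"wz":-10},{"dx":0,"dy":0,"dz":0,"wx":0,"wy":0,"wz":-10},{"dx":0,"dy":0,"dz":0,"wx":0,"wy":0,"wz":-10},{"dx":0,"dy":0,"dz":0,"wx":0,"wy":0,"wz":-10},{"dx":0,"dy":0,"dz":0,"wx":0,"wy":0,"wz":-10},{"dx":0,"dy":0,"dz":0,"wx":0,"wy":0.4,"wz":-10},{"dx":-5,"dy":0,"dz":0,"wx":0,"wy":0,"wz":0}]'
python3 -m inch '[{"dx":-5,"dy":0,"dz":0,"wx":0,"wy":0,"wz":0},{"dx":-5,"dy":0,"dz":0,"wx":0,"wy":0,"wz":0},{"dx":-5,"dy":0,"dz":0,"wx":0,"wy":0,"wz":0},{"dx":-4.7,"dy":0,"dz":0,"wx":0,"wy":0,"wz":0},{"dx":0,"dy":0,"dz":0,"wx":0,"wy":0,"wz":0},{"dx":0,"dy":0,"dz":0,"wx":0,"wy":0,"wz":0}]'
python3 -c "
from h import *
print(sense()['q']);need([.545,.1926,.175+.054],YAW+np.pi/2)"
```

```text
t: 16.77
tcp_pos: [0.5351, 0.3947, 0.2976]
tool_rot: [0.69, 0.724, -0.001, -0.002]
force: [0.4, -1.2, -0.9]
finger_gap: 0.698
gripper_force: 0.0
t: 17.52
tcp_pos: [0.5438, 0.1963, 0.298]
tool_rot: [0.692, 0.722, -0.001, -0.003]
force: [-0.4, -0.3, -0.6]
finger_gap: 0.698
gripper_force: 0.0
[0.15188513 0.47240952 1.55689665 0.0035476  1.11683633 0.10905316]
t 17.52 tcp [0.5438 0.1963 0.298 ] turn [-0.28 -0.15 -0.07] shift [-0.37  0.1   6.9 ] F [-0.4 -0.3 -0.6] gap 0.698 gf 0.0
```

```bash
python3 -m inch '[{"dx":-0.4,"dy":0.1,"dz":1.5,"wx":-0.3,"wy":-0.1,"wz":0},{"dx":0,"dy":0,"dz":2,"wx":0,"wy":0,"wz":0},{"dx":0,"dy":0,"dz":2,"wx":0,"wy":0,"wz":0},{"dx":0,"dy":0,"dz":1.4,"wx":0,"wy":0,"wz":0},{"dx":0,"dy":0,"dz":0,"wx":0,"wy":0,"wz":0},{"dx":0,"dy":0,"dz":0,"wx":0,"wy":0,"wz":0}]'
python3 -m inch '[{"dx":0,"dy":0,"dz":0,"wx":0,"wy":0,"wz":0},{"dx":0,"dy":0,"dz":0,"wx":0,"wy":0,"wz":0},{"dx":0,"dy":0,"dz":0,"wx":0,"wy":0,"wz":0},{"dx":0,"dy":0,"dz":0,"wx":0,"wy":0,"wz":0},{"dx":0,"dy":0,"dz":0,"wx":0,"wy":0,"wz":0},{"dx":0,"dy":0,"dz":0,"wx":0,"wy":0,"wz":0},{"dx":0,"dy":0,"dz":0,"wx":0,"wy":0,"wz":0}]' 0 50
python3 -c "
from h import *
need([.545,.1926,.175+.054],YAW+np.pi/2)"
```

```text
t: 18.27
tcp_pos: [0.5456, 0.1926, 0.2303]
tool_rot: [0.692, 0.722, 0.002, 0.001]
force: [1.1, 0.2, -0.4]
finger_gap: 0.701
gripper_force: 0.0
t: 19.15
tcp_pos: [0.5454, 0.1921, 0.2306]
tool_rot: [0.692, 0.722, 0.002, 0.0]
force: [-1.3, -0.1, 5.7]
finger_gap: 0.201
gripper_force: 50.4
t 19.15 tcp [0.5454 0.1921 0.2306] turn [ 0.18 -0.1  -0.07] shift [ 0.05 -0.04  0.16] F [-1.3 -0.1  5.7] gap 0.201 gf 50.4
```

```bash
python3 -m inch '[{"dx":0,"dy":0,"dz":-0.5,"wx":0,"wy":0,"wz":0},{"dx":0,"dy":0,"dz":-0.5,"wx":0,"wy":0,"wz":0},{"dx":0,"dy":0,"dz":-0.5,"wx":0,"wy":0,"wz":0},{"dx":0,"dy":0,"dz":-1,"wx":0,"wy":0,"wz":0},{"dx":0,"dy":0,"dz":-1,"wx":0,"wy":0,"wz":0},{"dx":0,"dy":0,"dz":-1.5,"wx":0,"wy":0,"wz":0},{"dx":0,"dy":0,"dz":-2,"wx":0,"wy":0,"wz":0},{"dx":0,"dy":0,"dz":0,"wx":0,"wy":0,"wz":0},{"dx":0,"dy":0,"dz":0,"wx":0,"wy":0,"wz":0}]'
python3 - <<'E'
from h import *
yb=np.radians(-6.8)
print(sense()['q']);need([.507,-.189,.30],yb+np.pi/2)
S=eyes.snapshot("scene");T=eyes.snapshot("top")
cv2.imwrite("pics/d5.png",np.hstack([cv2.resize(S[120:300,220:460,::-1],(400,300),interpolation=2),cv2.resize(T[110:290,80:320,::-1],(400,300),interpolation=2)]))
E
```

```text
t: 20.27
tcp_pos: [0.5447, 0.192, 0.2998]
tool_rot: [0.692, 0.722, 0.001, 0.0]
force: [0.5, -0.2, -4.3]
finger_gap: 0.198
gripper_force: 49.1
[0.14486326 0.46766406 1.56001299 0.00164803 1.11173692 0.10273417]
t 20.27 tcp [0.5447 0.192  0.2998] turn [ 0.11 -0.11  9.17] shift [-3.828e+01  7.600e-01 -2.000e-02] F [ 0.5 -0.2 -4.3] gap 0.198 gf 49.1
```

View pics/d5.png

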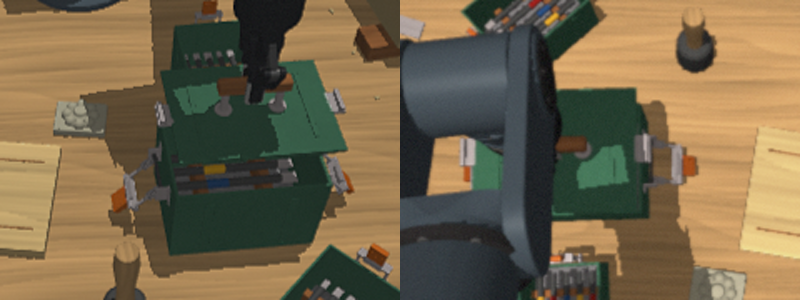

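The lid is held level and clear, with bar at scene crop (255,88). The crate stays put. Now over to the board.

```bash
python3 -m inch '[{"dx":0,"dy":0,"dz":0,"wx":0,"wy":0,"wz":3},{"dx":0,"dy":0,"dz":0,"wx":0,"wy":0,"wz":3},{"dx":0,"dy":0,"dz":0,"wx":0,"wy":0,"wz":3.2},{"dx":-1.5,"dy":0,"dz":0,"wx":0,"wy":0,"wz":0},{"dx":-3,"dy":0.1,"dz":0,"wx":0,"wy":0,"wz":0},{"dx":-4,"dy":0.1,"dz":0,"wx":0,"wy":0,"wz":0},{"dx":-4,"dy":0.1,"dz":0,"wx":0,"wy":0,"wz":0},{"dx":-4,"dy":0.1,"dz":0,"wx":0,"wy":0,"wz":0},{"dx":-4,"dy":0.1,"dz":0,"wx":0,"wy":0,"wz":0},{"dx":-4,"dy":0.1,"dz":0,"wx":0,"wy":0,"wz":0}]'
python3 -m inch '[{"dx":-4,"dy":0.1,"dz":0,"wx":0,"wy":0,"wz":0},{"dx":-4,"dy":0.1,"dz":0,"wx":0,"wy":0,"wz":0},{"dx":-3,"dy":0,"dz":0,"wx":0,"wy":0,"wz":0},{"dx":-2,"dy":0,"dz":0,"wx":0,"wy":0,"wz":0},{"dx":0,"dy":0,"dz":0,"wx":0,"wy":0,"wz":0},{"dx":0,"dy":0,"dz":0,"wx":0,"wy":0,"wz":0}]'
python3 - <<'E'
from h import *
need([.507,-.189,.2306-.118+.018],np.radians(-6.8)+np.pi/2)
E
```

```text
t: 21.62
tcp_pos: [0.5211, -0.054, 0.2991]
tool_rot: [0.748, 0.664, 0.001, -0.0]
force: [0.9, 0.6, -4.7]
finger_gap: 0.198
gripper_force: 49.1
t: 22.38
tcp_pos: [0.5081, -0.1805, 0.2988]
tool_rot: [0.748, 0.664, 0.002, -0.001]
force: [-0.0, 1.1, -4.2]
finger_gap: 0.2
gripper_force: 49.1
t 22.38 tcp [ 0.5081 -0.1805  0.2988] turn [ 0.07 -0.19 -0.01] shift [-8.600e-01 -1.000e-02  1.682e+01] F [-0.   1.1 -4.2] gap 0.2 gf 49.1
```

```bash
python3 -m inch '[{"dx":-0.8,"dy":0,"dz":1,"wx":0,"wy":-0.2,"wz":0},{"dx":0,"dy":0,"dz":3,"wx":0,"wy":0,"wz":0},{"dx":0,"dy":0,"dz":3,"wx":0,"wy":0,"wz":0},{"dx":0,"dy":0,"dz":3,"wx":0,"wy":0,"wz":0},{"dx":0,"dy":0,"dz":3,"wx":0,"wy":0,"wz":0},{"dx":0,"dy":0,"dz":2,"wx":0,"wy":0,"wz":0},{"dx":0,"dy":0,"dz":1,"wx":0,"wy":0,"wz":0},{"dx":0,"dy":0,"dz":0.3,"wx":0,"wy":0,"wz":0},{"dx":0,"dy":0,"dz":0,"wx":0,"wy":0,"wz":0},{"dx":0,"dy":0,"dz":0,"wx":0,"wy":0,"wz":0}]'
python3 - <<'E'
from h import *
need([.507,-.189,.2306-.118+.018],np.radians(-6.8)+np.pi/2)
S=eyes.snapshot("scene");T=eyes.snapshot("top")
cv2.imwrite("pics/d6.png",np.hstack([cv2.resize(S[150:330,100:340,::-1],(400,300),interpolation=2),cv2.resize(T[150:300,250:450,::-1],(400,300),interpolation=2)]))
E
```

```text
t: 23.62
tcp_pos: [0.5083, -0.1897, 0.1369]
tool_rot: [0.748, 0.664, 0.0, 0.002]
force: [-0.1, -0.4, -4.9]
finger_gap: 0.199
gripper_force: 49.1
t 23.62 tcp [ 0.5083 -0.1897  0.1369] turn [ 0.22  0.13 -0.02] shift [ 0.05 -0.14  0.63] F [-0.1 -0.4 -4.9] gap 0.199 gf 49.1
```

View pics/d6.png

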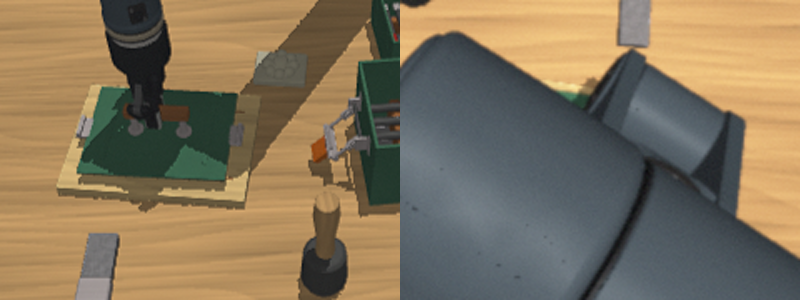

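The lid at scene crop (158,135) hovers squarely over the board. I'll lower the last millimetres.

```bash
python3 -m inch '[{"dx":0,"dy":-0.1,"dz":0.2,"wx":0.2,"wy":0.1,"wz":0},{"dx":0,"dy":0,"dz":0.2,"wx":0,"wy":0,"wz":0},{"dx":0,"dy":0,"dz":0.1,"wx":0,"wy":0,"wz":0},{"dx":0,"dy":0,"dz":0.1,"wx":0,"wy":0,"wz":0},{"dx":0,"dy":0,"dz":0,"wx":0,"wy":0,"wz":0},{"dx":0,"dy":0,"dz":0,"wx":0,"wy":0,"wz":0}]'
```

```text
t: 24.48
tcp_pos: [0.5067, -0.1893, 0.1306]
tool_rot: [0.748, 0.664, -0.0, -0.001]
force: [-2.4, -0.4, 4.4]
finger_gap: 0.197
gripper_force: 50.2
```

Contact: Fz went from −5 to +4.4. Releasing and retreating.

```bash
python3 -m inch '[{"dx":0,"dy":0,"dz":0,"wx":0,"wy":0,"wz":0},{"dx":0,"dy":0,"dz":0,"wx":0,"wy":0,"wz":0},{"dx":0,"dy":0,"dz":0,"wx":0,"wy":0,"wz":0},{"dx":0,"dy":0,"dz":0,"wx":0,"wy":0,"wz":0},{"dx":0,"dy":0,"dz":-1,"wx":0,"wy":0,"wz":0},{"dx":0,"dy":0,"dz":-3,"wx":0,"wy":0,"wz":0},{"dx":0,"dy":0,"dz":-5,"wx":0,"wy":0,"wz":0},{"dx":0,"dy":0,"dz":-5,"wx":0,"wy":0,"wz":0},{"dx":0,"dy":0,"dz":-4,"wx":0,"wy":0,"wz":0},{"dx":0,"dy":0,"dz":0,"wx":0,"wy":0,"wz":0}]' 0.7
python3 -m inch '[{"dx":-5,"dy":0,"dz":0,"wx":0,"wy":0,"wz":0},{"dx":-5,"dy":0,"dz":0,"wx":0,"wy":0,"wz":0},{"dx":-5,"dy":0,"dz":0,"wx":0,"wy":0,"wz":0},{"dx":-5,"dy":0,"dz":0,"wx":0,"wy":0,"wz":0},{"dx":-5,"dy":0,"dz":0,"wx":0,"wy":0,"wz":0},{"dx":-5,"dy":0,"dz":0,"wx":0,"wy":0,"wz":0},{"dx":0,"dy":0,"dz":0,"wx":0,"wy":0,"wz":0},{"dx":0,"dy":0,"dz":0,"wx":0,"wy":0,"wz":0}]'
python3 - <<'E'
from h import *
S=eyes.snapshot("scene");T=eyes.snapshot("top")
k=max(blobs(T,(60,80,20),(90,255,255),(280,170,410,290),800),key=cv2.contourArea);r=cv2.minAreaRect(k)
P=np.array([plane("top",p,.035)[:2] for p in cv2.boxPoints(r)]);print(r,P.round(3),P.mean(0));
i=[P[0]-P[1],P[1]-P[2]];e=max(i,key=np.linalg.norm);print(np.degrees(np.arctan2(-e[0],e[1])))
k=blobs(T,(5,150,90),(14,255,255),(300,190,380,260),60)
for q in k: print(plane("top",cv2.minAreaRect(q)[0],.083))
print(cv2.minAreaRect(max(blobs(T,(60,80,20),(90,255,255),(110,155,250,252),1000),key=cv2.contourArea)))
cv2.imwrite("pics/d7.png",np.hstack([cv2.resize(S[130:340,120:440,::-1],(400,263),interpolation=2),cv2.resize(T[90:300,100:420,::-1],(400,263),interpolation=2)]))
E
```

```text
t: 25.72
tcp_pos: [0.5085, -0.1902, 0.3144]
tool_rot: [0.748, 0.664, 0.001, 0.004]
force: [0.6, -0.8, -0.3]
finger_gap: 0.701
gripper_force: 0.0
t: 26.72
tcp_pos: [0.4709, -0.4864, 0.3086]
tool_rot: [0.748, 0.664, 0.0, -0.002]
force: [-0.8, 0.0, -0.4]
finger_gap: 0.699
gripper_force: 0.0
((341.6517333984375, 229.40023803710938), (80.92350769042969, 60.66701126098633), 7.853313446044922) [[ 0.446 -0.079]
 [ 0.596 -0.098]
 [ 0.572 -0.299]
 [ 0.423 -0.276]] [ 0.50926021 -0.18788785]
-6.660838102813094
[ 0.50879192 -0.18594183  0.083     ]
((181.5, 207.0), (68.0, 93.0), 90.0)
```

View pics/d7.png

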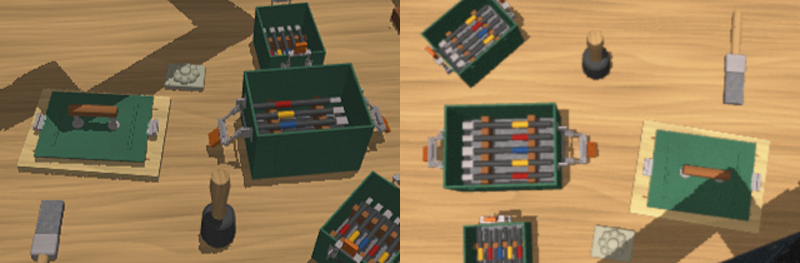

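The lid lies flat and square in the middle of the board, within about 3 mm and 0.2°. The bails hang open, the bystanders are untouched and the arm is clear.

```bash
python3 -c "
from station import workorder
print(workorder.sign_off())"
```

```text
the job is handed in; nothing more can be done
None
```

The job is handed in at about 27 s (no verdict was returned): both bails hang open, the lid was set down in the grip and lies flat within about 3 mm and 0.2° of the board's centre and line, and the crate, mallet, cast and brush look unmoved in the last pictures.

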